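# Clip the bath brush in the brush dryer and set its dial

## Task

Snap the wooden bath brush, bristles down, fully home into the empty spring clip of the brush dryer, with its bare handle between the jaws. Then turn the dryer's white dial so that its red pointer stands on the orange index mark, and let go. Leave the index ring, the green scrubber in the other clip and the things round about as they are.

Things in the scene. Friction and masses are not known exactly. Their poses are not given: they have to be found in the camera images.
- brush_mid (a point): Middle of the wooden bath brush's handle, on its axis: grip here. 196 mm long, 140 g, balanced here. x along the handle to the head, z away from the bristles (up). Handle 20 mm thick, bare from x -60 to +58 mm; end disc 44 mm wide at x -74 to -60; round head 62 mm wide at x 89, 18 mm thick, bristles 13 mm below it. Starts bristles down on the counter, axis level, 22 mm up.
- free_clip_seat (a point): Middle of a handle's axis when fully home in the empty clip, 45 mm above the counter. x along the handle, y across the jaws. Spring jaw pairs 12 mm long at x -36 and +36, 60 mm free between for fingers; jaw tips reach 21 mm above, 25 mm aside. Push the handle straight down: it meets the jaws 16 mm above, snaps past with about 7 to 12 N, rests on saddles at this height. Either way round along x.
- dial_grip (a point): On the white dial's turning axis, 76 mm above the counter, where to grip its bar. Bar 60 mm long (along x), 18 mm wide, from 54 to 85 mm above the counter, on a disc 64 mm wide. x points along the bar to the end with the red pointer line; z up. Turns about z with light friction (0.06 N m) and stays where left.
- dial_pointer (a point): A point straight below the dial's red pointer line, 40 mm from the dial axis, turning with the dial; it coincides with index_mark when the dial is set right.
- index_mark (a point): The orange index mark (7 mm wide) on the black ring round the dial, 40 mm from the dial axis. The ring is stiff, is set differently each time and must be left so. The ring is 106 mm in diameter, its top 50 mm above the counter.
- dial (a joint): Angle of the dial, rad, counter-clockwise from above; 0 when the pointer points along the dryer's x axis. Stops at -2.4 and 2.4.
- index (a joint): Angle of the index ring in the same measure: the dial is set right when both joints are equal. Always more than the dial's at the start, by 0.5 to 1.4.
- dryer: The fixed brush dryer: white plate 150 x 360 x 10 mm. Origin at counter level; x along the clips, away from the robot. Two equal clips with blue feet at y -40 and -145 mm: one is empty, one holds the green scrubber, which is which varies. A grey dial housing 115 x 115 mm, top 46 mm above the counter, at y 105 mm, bears the dial.
- scrubber: Green plastic back scrubber, 210 mm long, handle 20 mm in diameter, head 62 x 58 x 16 mm at its x 89 mm; lies in the other clip. Origin on the handle axis, midway between the jaws. Leave alone.
- pot: White ceramic pot with a lid, 90 mm in diameter, 95 mm tall; origin under its foot. Leave alone.
- cup: Blue plastic toothbrush cup, 72 mm in diameter, 100 mm tall; origin under its foot. Leave alone.
- tweezers: Chrome tweezer set on a black case 125 x 55 x 17 mm; origin under its centre. Leave alone.
Things that resemble listed ones, but are neither listed nor needed, are in the scene too. There is more than one size of the part that bears brush_mid; the job needs the middle-sized.

How it is judged:
By the outcome, as a careful person would: the job done as asked, in the order asked, and still so for the second after the job is handed in, with the robot touching nothing.
It also fails if it takes over 64 s, if anything falls off the work surface, if the arm or the gripper's body presses on something with over 40 N, if the wrist force passes 120 N, or if a joint passes its speed limit or range.

## Robot

A 7-joint arm with a two-finger parallel gripper is mounted at the origin on the work surface. World frame = base frame: x ahead of the robot, y to its left, z up, the work surface at z = 0. Lengths are in m, angles in rad, forces in N, time in s.
With the tool pointing down it reaches from about 0.425 to 0.875 m from the base axis. Payload 4.7 kg.
Tool frame: the origin (TCP) lies between the finger pads; the fingertips stand 14 mm ahead of it and the grasp point (between the pads) lies 5 mm behind it; z points along the fingers, y is the line along which they close (so a half turn about z gives the same grasp; the last joint's range is limited). The gripper opens to 87 mm and grips with 3 to 60 N. Pads are 19 mm wide; open, the fingers measure 117 mm over their backs; the gripper's body (75 mm by 190 mm) begins 51 mm behind the grasp point.
Start: joints at [1.204, 0.321, -0.07, 1.45, 0.023, 1.371, -0.057], TCP at [0.242, -0.603, 0.237] pointing down, gripper open.
Joint ranges: [-2.86, 2.86], [-0.3, 2.09], [-1.38, 1.24], [0.06, 2.45], [-1.56, 4.7], [0.09, 2.05], [-2.69, 2.69]. Speed limits (rad/s): [2.57, 2.57, 3.14, 3.14, 3.14, 3.14, 3.14].

## Interface

Orientations are given as a rotation vector (axis times angle).
In Python, from plant import ctrl, cams, boxes_of, place_of gives the robot as it stands. The module is installed in compiled form; this text tells all that it offers.
- The arm moves only by the shell command python3 -m creep 'ROWS' [OPENING]. ROWS is JSON, a list of rows, each a list of 4 numbers: the shift along the tool's x, y, z normalised to -1 to 1, where 1 is 0.5 m, then the turn about the tool's z normalised to -1 to 1, where 1 is pi/2 rad. A call has exactly 8 rows; each row shifts and turns the commanded pose from where the row before left it, along the tool's axes as they then stand; what a row does not reach is not made up. A row lasts 1/10 s, in which the tool goes at most 50 mm and 8.59 degrees, less where a joint would pass 70% of its speed; a pose out of reach is approached as far as the arm can. A call with a number of a shift or a turn outside -1 to 1 is refused whole. A call with a gripper value outside its range is refused whole. OPENING is the opening, from -1 (shut) to 1 (fully open), set as the call begins (- or left out, the last holds). The fingers move at their own pace and stop on an object; the grip force is fixed at half the most. Time passes only in rows, so rows that do not move let the fingers close, or fill a call up. It gives the time, the measured TCP pose, the force, the opening and the grip force at its end, in the units of the state.
- ctrl.observe(): the state, without advancing time (a new reading comes with each control period).
- cams.read_camera(name): name is "side" or "top"; returns a dict with "img" (384x512x3 uint8, blue, green, red), "K" (3x3 intrinsics, pixels), "eye" and "rotation" of the camera in the world. Camera axes: x right, y down, z forward; pixel columns grow to the right and rows downward; lengths in m; the calibration is good to about 2 mm. A picture is of the moment at which its call begins. There is no depth.
- ctrl.sign_off(): hands the job in; it is judged then, once.
Trained networks look in a picture, given as the dict that the camera call returned (one of the last four; its "shot" number tells which), for a name from the list of things; names that differ only in an ending like _2 or _b are one class to them, and where a whole thing is asked for, a point or a joint stands for the part that bears it (a point fixed in the world has none). Each returns a list of dicts, best first, with "score" (0 to 1); they miss things now and then, are a little off and sometimes report something else, mostly with a low value. They report only what shows in the picture. A call takes as long as a camera call. They do not tell look-alikes from the thing itself.
- boxes_of(thing, picture): "extent" ([left, top, right, bottom] in pixels, round what is visible of it).
- place_of(thing, picture): "uv" ([column, row] in pixels: a listed point, or the origin of a listed thing).
The state is a dict: "time": time; "joint_pos": joint angles; "dq": joint speeds; "joint_efforts": joint torques, N m; "eef_pos": TCP position; "ee_rot": TCP orientation; "ft_force": force on the tool from outside, world axes, zero at the start; "ft_torque": the same for the moment, N m; "opening": opening from 0.0 (shut) to 1.0 (fully open); "grip_force": force on a finger pad.
Only numpy, scipy, OpenCV 4.12 (cv2) and the standard library are available. Lean on these libraries where they do the work, as an engineer would, in place of code of your own. Each camera call takes 0.05 s, during which the arm holds its last target. There are 200 camera calls.

## Working session

There is one attempt and no reset: what is moved stays moved. The work goes in short steps, Python scripts to look and compute and a shell command to move; the robot and the scene stay as the last step left them, time stands still between calls to the robot, and variables do not carry over. Pictures are saved under pics/ and viewed, at most 10 in all, crops included, and the job is handed in when it is done.

```bash
mkdir -p pics
cat > h.py <<'E'
import numpy as np, cv2
from plant import ctrl, cams, boxes_of, place_of
from scipy.spatial.transform import Rotation as R
def cast(p,uv,z):
    Rm=np.array(p["rotation"]);Rm=Rm if Rm.shape==(3,3) else R.from_rotvec(Rm.ravel()).as_matrix()
    d=Rm@np.linalg.inv(p["K"])@np.array([uv[0],uv[1],1.]); e=np.array(p["eye"])
    return e+d*(z-e[2])/d[2]
def proj(p,X):
    Rm=np.array(p["rotation"]); c=np.array(p["K"])@(Rm.T@(np.array(X)-np.array(p["eye"]))); return c[:2]/c[2]
H=dict(brush_mid=.022,free_clip_seat=.045,dial_grip=.076,dial_pointer=.05,index_mark=.05,dryer=0,scrubber=.045,pot=0,cup=0,tweezers=0)
E
python3 - <<'E'
from h import *
np.set_printoptions(precision=4,suppress=True)
s=ctrl.observe();print(s["time"],s["eef_pos"],s["ee_rot"],s["opening"],s["ft_force"])
ims=[]
for c in("top","side"):
    p=cams.read_camera(c);cv2.imwrite(f"pics/{c}0.png",p["img"]);print(c,p["eye"],np.array(p["rotation"]).shape)
    for n,z in H.items():
        for d in place_of(n,p)[:4]: print(n,round(d["score"],2),np.array(d["uv"]),cast(p,d["uv"],z)[:2])
E
```

```text
0.0 [ 0.2413 -0.603   0.2355] [-3.083  -0.5942  0.0008] 0.9982166238265168 [-0.7769  0.499   0.9698]
top [ 0.5212 -0.0335  1.5673] (3,)
brush_mid 0.68 [296.7 244.9] [ 0.4026 -0.1724]
brush_mid 0.58 [346. 219.] [ 0.4822 -0.3305]
brush_mid 0.57 [413.7 209.3] [ 0.5101 -0.5474]
brush_mid 0.57 [182.7 195.1] [0.5649 0.1864]
free_clip_seat 0.55 [218.6 207.7] [0.5235 0.0717]
dial_grip 0.86 [172.9 203.8] [0.5372 0.2088]
dial_pointer 0.68 [182.6 190.6] [0.5781 0.1826]
dial_pointer 0.18 [296.9 138.4] [ 0.7373 -0.176 ]
index_mark 0.68 [166.5 195.6] [0.5632 0.2327]
dryer 0.74 [210.1 207. ] [0.5262 0.102 ]
scrubber 0.81 [258.  209.1] [ 0.5175 -0.0512]
scrubber 0.17 [166.8 196. ] [0.5621 0.2326]
pot 0.71 [296.6 137.7] [ 0.7467 -0.1798]
cup 0.58 [100. 179.] [0.6206 0.4539]
tweezers 0.66 [118.4 228.1] [0.4626 0.3954]
side [-0.0328  0.7762  1.0675] (3,)
brush_mid 0.88 [303.3 166.3] [ 0.4922 -0.3154]
brush_mid 0.74 [321.9 129.6] [ 0.5479 -0.58  ]
brush_mid 0.59 [303.8 198. ] [ 0.402  -0.1611]
free_clip_seat 0.77 [238.6 215.4] [0.5368 0.0615]
dial_grip 0.5 [212.5 237. ] [0.5334 0.205 ]
dial_pointer 0.49 [211.6 234.1] [0.5584 0.1823]
index_mark 0.94 [202.7 243.4] [0.5577 0.2286]
index_mark 0.22 [139.4 292.4] [0.5938 0.471 ]
dryer 0.59 [257.1 197.9] [ 0.5569 -0.0811]
dryer 0.57 [193.6 301.5] [0.4677 0.3846]
dryer 0.56 [233.4 235. ] [0.5228 0.1132]
scrubber 0.91 [255.8 198.2] [ 0.5351 -0.041 ]
pot 0.68 [233.9 164.7] [ 0.7447 -0.1846]
cup 0.62 [139.5 292.6] [0.6239 0.4563]
tweezers 0.83 [191.7 302.6] [0.47   0.3906]
```

View pics/top0.png

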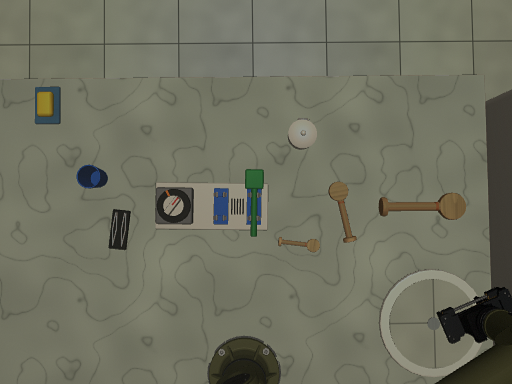

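View pics/side0.png

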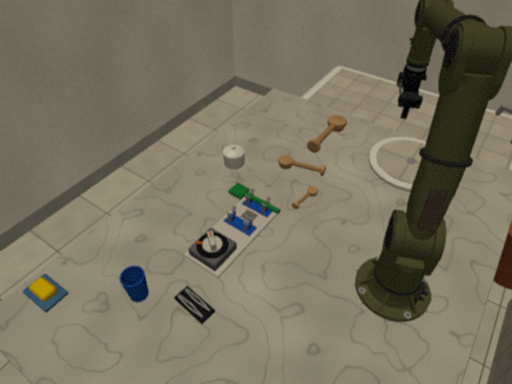

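Brushes run in three sizes: small (297,245), middle (344,215) and large (420,206) in top. The middle one spans about 60 px, roughly 190 mm, which matches. The left clip (221,206) is empty and the scrubber sits at (255,205). Next I refine by segmentation.

```bash
cat > seg.py <<'E'
from h import *
np.set_printoptions(precision=4,suppress=True)
def wood(p,z=.022,near=(.48,-.32),r=.13):
    hsv=cv2.cvtColor(p["img"],cv2.COLOR_BGR2HSV)
    m=cv2.inRange(hsv,(4,80,60),(20,255,255)); n,l,st,ce=cv2.connectedComponentsWithStats(m)
    best=None
    for i in range(1,n):
        if st[i,4]<60: continue
        if np.linalg.norm(cast(p,ce[i],z)[:2]-near)<r:
            v,u=np.nonzero(l==i); P=np.array([cast(p,(a,b),z)[:2] for a,b in zip(u,v)])
            if best is None or len(P)>len(best): best=P
    return best
def brush(P):
    c=P.mean(0); w,V=np.linalg.eigh(np.cov((P-c).T)); a=V[:,1]; t=(P-c)@a
    if abs(t.max())<abs(t.min()): pass
    # head is nearer to centroid end (more area): longer tail = plain end
    if t.max()>-t.min(): a=-a; t=-t
    q=(P-c)@np.array([-a[1],a[0]])
    L=t.max()-t.min(); h=(t>t.min()+.03)&(t<t.max()-.075)
    k=np.polyfit(t[h],q[h],1); n=np.array([-a[1],a[0]])
    t0=(t.max()+t.min())/2-.023
    d=a+n*k[0]; d/=np.linalg.norm(d)
    return c+a*t0+n*np.polyval(k,t0), np.degrees(np.arctan2(d[1],d[0])), L
E
python3 - <<'E'
from seg import *
for c in("top","side"):
    p=cams.read_camera(c); P=wood(p); print(c,len(P),brush(P),np.array(p["rotation"]))
    for n in("brush_mid","free_clip_seat","dial_grip","dial_pointer","index_mark","dryer","scrubber"):
        for d in place_of(n,p)[:3]: print(n,round(d["score"],2),np.array(d["uv"]),cast(p,d["uv"],H[n])[:2])
    im=p["img"]
    u0,v0,u1,v1=(145,170,275,240) if c=="top" else (180,180,290,280)
    cv2.imwrite(f"pics/{c}1.png",cv2.resize(im[v0:v1,u0:u1],None,fx=5.8,fy=5.8,interpolation=cv2.INTER_CUBIC))
E
```

```text
top 586 (array([ 0.4838, -0.326 ]), np.float64(12.148332944483641), np.float64(0.1936620278831334)) [-2.194   2.2229 -0.0609]
brush_mid 0.7 [345.9 218.1] [ 0.4851 -0.3303]
brush_mid 0.57 [293.9 246.1] [ 0.3989 -0.1635]
free_clip_seat 0.69 [221.4 205.9] [0.529  0.0629]
free_clip_seat 0.21 [257.7 208.2] [ 0.5203 -0.0503]
dial_grip 0.66 [173.7 205.3] [0.5326 0.2064]
dial_pointer 0.82 [181.9 193.8] [0.5682 0.1849]
index_mark 0.86 [165.6 198.8] [0.5533 0.2355]
dryer 0.64 [209.9 205.7] [0.5303 0.1026]
scrubber 0.81 [256.1 206.4] [ 0.526  -0.0454]
scrubber 0.49 [117.1 226.1] [0.4706 0.3871]
side 351 (array([ 0.4837, -0.3251]), np.float64(11.799538066279508), np.float64(0.19528126749439406)) [-0.8049  2.5675 -1.0819]
brush_mid 0.78 [304.  162.8] [ 0.5006 -0.3358]
brush_mid 0.75 [303.4 199.9] [ 0.3984 -0.1518]
brush_mid 0.57 [327.  133.2] [ 0.5166 -0.5688]
free_clip_seat 0.75 [240.1 217.5] [0.5268 0.0663]
free_clip_seat 0.55 [211.5 236.4] [0.5554 0.1871]
dial_grip 0.65 [212.4 239.5] [0.5273 0.2131]
dial_pointer 0.68 [211.3 236.9] [0.5518 0.192 ]
index_mark 0.83 [203.2 239.7] [0.5662 0.2161]
dryer 0.63 [234.2 235.7] [0.5187 0.1141]
scrubber 0.72 [257.9 195.7] [ 0.536  -0.0558]
```

View pics/top1.png

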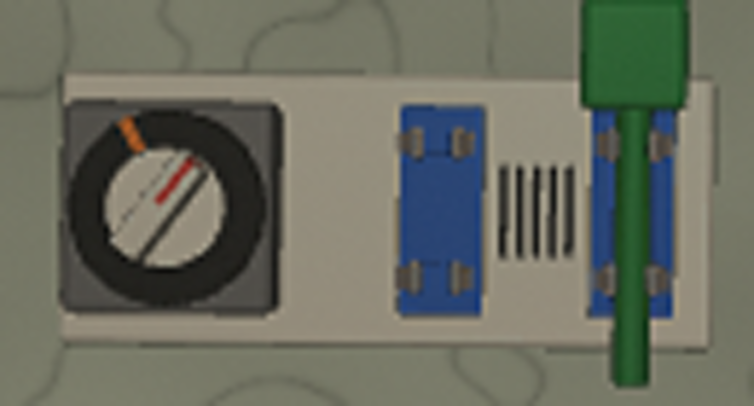

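View pics/side1.png

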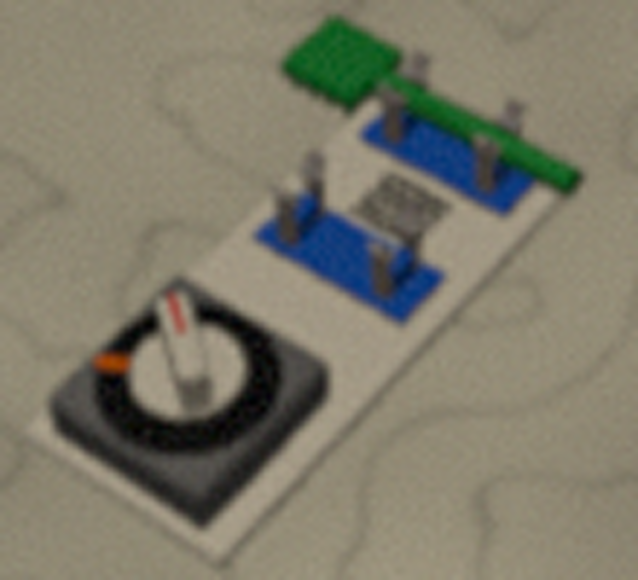

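The empty clip's jaws show at crop (411..463, 142..277), the dial at (166,207), the orange mark at (132,135), and the red line from (157,202) to (197,157). Brush pose agrees in both cameras. Now the dryer geometry.

Run:
```python
from seg import *
from scipy.optimize import least_squares
def un(x,y,o): return ((x+.5)/5.8-.5+o[0],(y+.5)/5.8-.5+o[1])
for c,o,D in (("top",(145,170),dict(TL=(63,75,.01),TR=(712,78,.01),BR=(710,348,.01),BL=(63,343,.01),
  j1=(411,142,.062),j2=(463,142,.062),j3=(411,276,.062),j4=(461,278,.062),f1=(400,105,.012),f2=(485,106,.012),f3=(482,316,.012),f4=(397,314,.012),ring=(166,207,.05),mark=(132,135,.05),r0=(157,202,.085),r1=(197,157,.085))),
 ("side",(180,180),dict(TL=(28,428,.01),BL=(222,563,.01),BR=(565,190,.01),j1=(287,192,.066),j2=(315,155,.066),j3=(383,245,.066),j4=(414,210,.066),ring=(187,380,.05),mark=(112,363,.05),r0=(182,332,.085),r1=(172,294,.085)))):
    p=cams.read_camera(c); Q={k:cast(p,un(v[0],v[1],o),v[2])[:2] for k,v in D.items()}
    for k,v in Q.items(): print(c,k,v)
    M={'TL':(75,180),'TR':(75,-180),'BR':(-75,-180),'BL':(-75,180),'ring':(0,105)}
    K=[k for k in M if k in Q]
    f=lambda x:np.concatenate([R.from_euler('z',x[2]).as_matrix()[:2,:2]@np.array(M[k])/1e3+x[:2]-Q[k] for k in K])
    s=least_squares(f,[.53,.1,0]); x=s.x; print("dryer",x,np.degrees(x[2]),"res",s.fun.reshape(-1,2)*1e3)
    Rz=R.from_euler('z',x[2]).as_matrix()[:2,:2]
    dc=x[:2]+Rz@[0,.105]; print("seat",x[:2]+Rz@[0,-.04],"jaws mean",np.mean([Q[k] for k in('j1','j2','j3','j4')],0),"dial",dc)
    an=lambda v:np.degrees(np.arctan2(v[1],v[0]))
    print("mark ang",an(Q['mark']-dc),"r",np.linalg.norm(Q['mark']-dc),"red ang",an(Q['r1']-Q['r0']),an(Q['r1']-dc))
```

```text
top TL [0.6065 0.2746]
top TR [ 0.6004 -0.0826]
top BR [ 0.4517 -0.0794]
top BL [0.4594 0.2753]
top j1 [0.5656 0.0798]
top j2 [0.5653 0.0521]
top j3 [0.4944 0.0805]
top j4 [0.493 0.054]
top f1 [0.5876 0.0894]
top f2 [0.5864 0.0427]
top f3 [0.4711 0.0456]
top f4 [0.4728 0.0922]
top ring [0.5329 0.2121]
top mark [0.5717 0.23  ]
top r0 [0.5353 0.2111]
top r1 [0.5586 0.1901]
dryer [ 0.5298  0.099  -0.0192] -1.099013561473445 res [[ 1.6764  2.8912]
 [ 0.928   0.2231]
 [-0.36   -0.0834]
 [-1.1623  5.0634]
 [-1.0821 -8.0943]]
seat [0.529 0.059] jaws mean [0.5296 0.0666] dial [0.5318 0.204 ]
mark ang 33.12471146506397 r 0.04763216067223008 red ang -42.10541706741278 -27.486813999662218
side TL [0.6039 0.2729]
side BL [0.4575 0.2799]
side BR [ 0.4508 -0.0538]
side j1 [0.5594 0.0847]
side j2 [0.5638 0.0514]
side j3 [0.4887 0.0859]
side j4 [0.4895 0.0537]
side ring [0.529  0.2171]
side mark [0.5711 0.2318]
side r0 [0.5327 0.2124]
side r1 [0.5544 0.1948]
dryer [ 0.5267  0.1072 -0.032 ] -1.8339803528932108 res [[  3.5826  11.8177]
 [ -4.7377 -16.4887]
 [  0.0719   9.6051]
 [  1.0831  -4.9341]]
seat [0.5255 0.0672] jaws mean [0.5253 0.0689] dial [0.5301 0.2122]
mark ang 25.565686382415826 r 0.04550063167680371 red ang -39.19853874860078 -35.57309295920269
```

```bash
cat > go.py <<'E'
import sys
from h import *
# go.py x y z theta_deg(tool x heading): remaining shift (tool axes now, units) and turn units
x,y,z,th=map(float,sys.argv[1:5]); s=ctrl.observe(); Rm=R.from_rotvec(s["ee_rot"]).as_matrix()
d=Rm.T@(np.array([x,y,z])-s["eef_pos"]); h=np.degrees(np.arctan2(Rm[1,0],Rm[0,0]))
print("t",round(s["time"],2),"pos",np.round(s["eef_pos"],4),"head",round(h,2),"tilt",np.round(Rm[:,2],3),"F",np.round(s["ft_force"],1),"open",round(s["opening"],3),"grip",round(s["grip_force"],1))
print("shift units",np.round(d/.5,4),"turn",round((h-th)/90,4),"q",np.round(s["joint_pos"],2))
E
python3 -m creep '[[0.08,-0.04,0.012,0.05],[0.08,-0.04,0.012,0.059],[0.08,-0.04,0.012,0],[0.08,-0.04,0.012,0],[0.08,-0.04,0.012,0],[0.08,-0.04,0.012,0],[0.08,-0.04,0.012,0],[0.04,-0.02,0.01,0]]' 1; python3 go.py .484 -.3255 .1 12
```

```text
time: 2.8
eef_pos: [0.4997, -0.3811, 0.1894]
ee_rot: [-3.122, -0.338, -0.004]
ft_force: [0.8, 0.9, -0.0]
opening: 0.999
grip_force: 0.0
t 2.8 pos [ 0.4997 -0.3811  0.1894] head 12.34 tilt [ 0.002  0.002 -1.   ] F [ 0.8  0.9 -0. ] open 0.999 grip 0.0
shift units [-0.0074 -0.115   0.179 ] turn 0.0038 q [ 0.8   0.31 -0.23  1.57  0.07  1.27 -0.8 ]
```

```bash
python3 -m creep '[[-0.0037,-0.0575,0.02,0.004],[-0.0037,-0.0575,0.05,0],[0,0,0.08,0],[0,0,0.08,0],[0,0,0.03,0],[0,0,0,0],[0,0,0,0],[0,0,0,0]]'; python3 go.py .484 -.3255 .02 12
python3 - <<'E'
from seg import *
for c in("top","side"):
    p=cams.read_camera(c); cv2.imwrite(f"pics/{c}2.png",p["img"])
    s=ctrl.observe(); u=proj(p,s["eef_pos"]) if np.array(p["rotation"]).shape==(3,3) else None
    try: print(c,brush(wood(p)))
    except Exception as e: print(e)
a=cv2.imread("pics/top2.png")[150:270,280:420];b=cv2.imread("pics/side2.png")[110:230,250:390]
cv2.imwrite("pics/c2.png",cv2.resize(np.hstack([a,b]),None,fx=2.8,fy=2.8,interpolation=cv2.INTER_CUBIC))
E
```

```text
time: 3.6
eef_pos: [0.482, -0.3313, 0.0619]
ee_rot: [3.123, 0.318, 0.005]
ft_force: [-1.0, -0.6, 0.0]
opening: 1.0
grip_force: 0.0
t 3.6 pos [ 0.482  -0.3313  0.0619] head 11.63 tilt [ 0.003 -0.002 -1.   ] F [-1.  -0.6  0. ] open 1.0 grip 0.0
shift units [ 0.0061 -0.0108  0.0838] turn -0.0041 q [ 0.77  0.34 -0.25  1.8   0.1   1.01 -0.89]
expected non-empty vector for x
expected non-empty vector for x
```

View pics/c2.png

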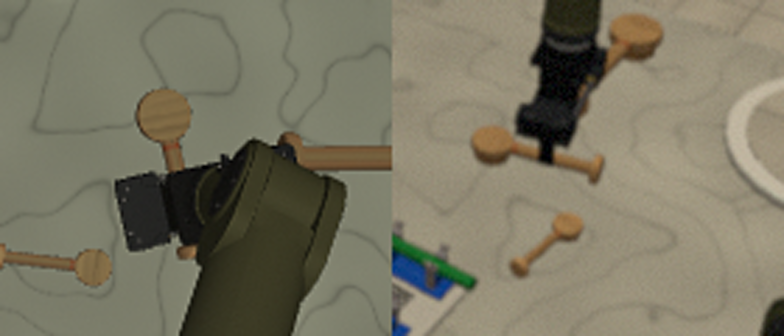

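The gripper straddles the middle brush's handle (crop left (175,200)), so I go down and grip.

```bash
python3 -m creep '[[0.006,-0.011,0.03,-0.004],[0,0,0.03,0],[0,0,0.024,0],[0,0,0,0],[0,0,0,0],[0,0,0,0],[0,0,0,0],[0,0,0,0]]'; python3 go.py .484 -.3255 .02 12
```

```text
time: 4.5
eef_pos: [0.4822, -0.3243, 0.0176]
ee_rot: [3.124, 0.328, 0.0]
ft_force: [0.3, 0.5, 0.7]
opening: 0.995
grip_force: 0.0
t 4.5 pos [ 0.4822 -0.3243  0.0176] head 12.0 tilt [ 0. -0. -1.] F [0.3 0.5 0.7] open 0.995 grip 0.0
shift units [ 0.003   0.0031 -0.0047] turn 0.0 q [ 0.75  0.39 -0.24  1.84  0.12  0.93 -0.9 ]
```

```bash
python3 -m creep '[[0,0,0,0],[0,0,0,0],[0,0,0,0],[0,0,0,0],[0,0,0,0],[0,0,0,0],[0,0,0,0],[0,0,0,0]]' -1; python3 go.py .484 -.3255 .02 12; python3 -m creep '[[0,0,-0.04,0],[0,0,-0.08,0],[0,0,-0.09,0],[0,0,-0.07,0],[0,0,0,0.05],[0,0,0,0.05],[0,0,0,0.047],[0,0,0,0]]'; python3 go.py .529 .067 .16 -1.2;python3 - <<'E'
from seg import *
p=cams.read_camera("top"); P=wood(p,.16,(.484,-.3255),.15); print(len(P)); cv2.imwrite("pics/top3.png",p["img"])
E
```

```text
time: 5.3
eef_pos: [0.4822, -0.3242, 0.0176]
ee_rot: [3.124, 0.329, -0.0]
ft_force: [0.0, 0.1, -0.8]
opening: 0.355
grip_force: 0.0
t 5.3 pos [ 0.4822 -0.3242  0.0176] head 12.01 tilt [-0. -0. -1.] F [ 0.   0.1 -0.8] open 0.355 grip 0.0
shift units [ 0.0029  0.0033 -0.0049] turn 0.0001 q [ 0.75  0.39 -0.24  1.84  0.12  0.93 -0.9 ]
time: 6.1
eef_pos: [0.4822, -0.3242, 0.1577]
ee_rot: [3.141, -0.034, 0.0]
ft_force: [0.1, 0.6, -0.4]
opening: 0.005
grip_force: 0.0
t 6.1 pos [ 0.4822 -0.3242  0.1577] head -1.23 tilt [ 0. -0. -1.] F [ 0.1  0.6 -0.4] open 0.005 grip 0.0
shift units [ 0.0768 -0.7842 -0.0049] turn -0.0004 q [ 0.75  0.24 -0.23  1.72  0.06  1.19 -1.09]
348
```

I lifted before the slow fingers had closed. I'll reopen and relocate the brush.

```bash
python3 -m creep '[[0,0.08,-0.02,0],[0,0.1,0,0],[0,0.1,0,0],[0,0.1,0,0],[0,0.1,0,0],[0,0,0,0],[0,0,0,0],[0,0,0,0]]' 1
python3 - <<'E'
from seg import *
for c in("top","side"):
    p=cams.read_camera(c); cv2.imwrite(f"pics/{c}4.png",p["img"])
    P=wood(p);print(c,len(P),brush(P))
a=cv2.imread("pics/top4.png")[150:270,280:420];b=cv2.imread("pics/side4.png")[110:230,250:390]
cv2.imwrite("pics/c4.png",cv2.resize(np.hstack([a,b]),None,fx=2.8,fy=2.8,interpolation=cv2.INTER_CUBIC))
E
python3 go.py .484 -.3255 .1 12
```

```text
time: 6.95
eef_pos: [0.4781, -0.5624, 0.1673]
ee_rot: [-3.14, 0.03, -0.001]
ft_force: [0.4, 0.3, -0.0]
opening: 0.652
grip_force: 0.0
top 584 (array([ 0.4838, -0.3258]), np.float64(12.248311509201564), np.float64(0.19363731216188781))
side 351 (array([ 0.4836, -0.3246]), np.float64(13.026787783506323), np.float64(0.19530795312867807))
t 7.05 pos [ 0.4785 -0.5621  0.1682] head -1.04 tilt [ 0.001  0.    -1.   ] F [-0.6  0.6 -0.1] open 0.739 grip 0.0
shift units [ 0.0023 -0.4733  0.1367] turn -0.1448 q [ 0.92  0.55 -0.13  1.28  0.07  1.32 -0.8 ]
```

View pics/c4.png

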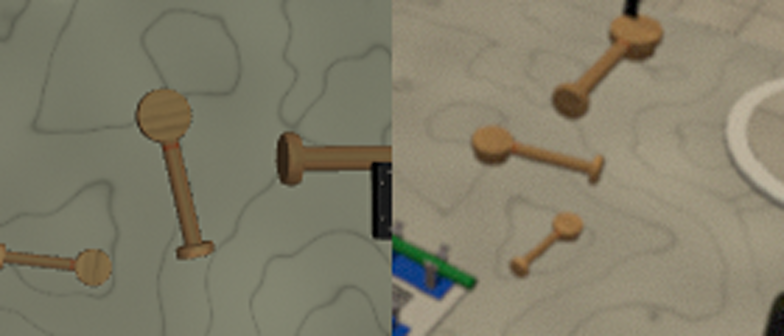

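The brush is undisturbed at (0.484, -0.3255) and 12°. I'll go back and this time wait for the grip.

```bash
python3 -m creep '[[0,-0.09,0,0],[0,-0.09,0,0],[0,-0.09,0,0],[0,-0.09,0,0],[0,-0.09,0.02,0],[0.002,-0.0233,0.05,-0.05],[0,0,0.06,-0.05],[0,0,0,-0.0448]]'; python3 go.py .484 -.3255 .0185 12
```

```text
time: 7.85
eef_pos: [0.4812, -0.3236, 0.0994]
ee_rot: [-3.12, -0.335, 0.007]
ft_force: [-0.7, -0.5, -0.7]
opening: 0.996
grip_force: 0.0
t 7.85 pos [ 0.4812 -0.3236  0.0994] head 12.25 tilt [-0.005  0.003 -1.   ] F [-0.7 -0.5 -0.7] open 0.996 grip 0.0
shift units [0.0055 0.0056 0.1618] turn 0.0028 q [ 0.76  0.3  -0.25  1.78  0.08  1.09 -0.87]
```

```bash
python3 -m creep '[[0.004,0.004,0.06,0.003],[0,0,0.06,0],[0,0,0.04,0],[0,0,0,0],[0,0,0,0],[0,0,0,0],[0,0,0,0],[0,0,0,0]]'; python3 go.py .484 -.3255 .0185 12;  python3 -m creep '[[0,0,0,0],[0,0,0,0],[0,0,0,0],[0,0,0,0],[0,0,0,0],[0,0,0,0],[0,0,0,0],[0,0,0,0]]' -1;python3 -m creep '[[0,0,0,0],[0,0,0,0],[0,0,0,0],[0,0,0,0],[0,0,0,0],[0,0,0,0],[0,0,0,0],[0,0,0,0]]'; python3 go.py .484 -.3255 .0185 12
```

```text
time: 8.65
eef_pos: [0.4862, -0.3295, 0.0238]
ee_rot: [3.124, 0.316, 0.002]
ft_force: [0.1, 0.3, 0.4]
opening: 0.994
grip_force: 0.0
t 8.65 pos [ 0.4862 -0.3295  0.0238] head 11.55 tilt [ 0.002 -0.001 -1.   ] F [0.1 0.3 0.4] open 0.994 grip 0.0
shift units [-0.0027 -0.0087  0.0106] turn -0.0051 q [ 0.75  0.39 -0.24  1.82  0.11  0.94 -0.91]
time: 9.45
eef_pos: [0.4855, -0.3291, 0.0225]
ee_rot: [3.126, 0.316, -0.0]
ft_force: [0.6, 0.1, -0.7]
opening: 0.356
grip_force: 0.0
time: 10.25
eef_pos: [0.4855, -0.3292, 0.0225]
ee_rot: [3.125, 0.316, 0.0]
ft_force: [0.9, 1.0, 1.1]
opening: 0.216
grip_force: 30.0
t 10.25 pos [ 0.4855 -0.3292  0.0225] head 11.54 tilt [ 0. -0. -1.] F [0.9 1.  1.1] open 0.216 grip 30.0
shift units [-0.0016 -0.0078  0.0081] turn -0.0051 q [ 0.75  0.4  -0.24  1.82  0.11  0.94 -0.91]
```

```bash
python3 -m creep '[[0,0,-0.04,0],[0,0,-0.07,0],[0,0,-0.07,0],[0,0,-0.06,0.05],[0,0,0,0.05],[0,0,0,0.0415],[0,0,0,0],[0,0,0,0]]'; python3 go.py .529 .067 .14 -1.2
```

```text
time: 11.05
eef_pos: [0.4852, -0.3292, 0.1422]
ee_rot: [3.141, -0.031, -0.001]
ft_force: [0.0, -0.1, -1.2]
opening: 0.225
grip_force: 30.0
t 11.05 pos [ 0.4852 -0.3292  0.1422] head -1.12 tilt [-0.001 -0.    -1.   ] F [ 0.  -0.1 -1.2] open 0.225 grip 30.0
shift units [ 0.0722 -0.7939  0.0043] turn 0.0009 q [ 0.75  0.26 -0.23  1.73  0.06  1.16 -1.09]
```

```bash
python3 -m creep '[[0.005,-0.04,0,0],[0.007,-0.08,0,0],[0.007,-0.08,0,0],[0.007,-0.08,0,0],[0.007,-0.08,0,0],[0.007,-0.08,0,0],[0.007,-0.08,0,0],[0.007,-0.08,0,0]]';  python3 -m creep '[[0.006,-0.08,0,0],[0.006,-0.06,0,0],[0.0062,-0.03,0,0],[0,-0.02,0,0],[0,0,0,0],[0,0,0,0],[0,0,0,0],[0,0,0,0]]';python3 go.py .529 .067 .11 -1.2
cat > look.py <<'E'
from seg import *
import sys
out=[]
for c,(u0,v0) in (("top",(165,150)),("side",(190,150))):
    p=cams.read_camera(c); z=ctrl.observe()["eef_pos"][2]
    P=wood(p,z,(.529,.067),.14)
    try: print(c,len(P),brush(P))
    except Exception as e: print(c,e, None if P is None else P.mean(0))
    out.append(p["img"][v0:v0+100,u0:u0+110])
cv2.imwrite(sys.argv[1],cv2.resize(np.hstack(out),None,fx=3.6,fy=3.6,interpolation=cv2.INTER_CUBIC))
E
python3 look.py pics/c5.png
```

```text
time: 11.85
eef_pos: [0.5186, -0.0283, 0.1423]
ee_rot: [3.141, -0.031, -0.0]
ft_force: [0.7, 0.3, -1.7]
opening: 0.223
grip_force: 30.0
time: 12.65
eef_pos: [0.5298, 0.0637, 0.1424]
ee_rot: [3.141, -0.036, -0.0]
ft_force: [1.1, -0.7, -1.0]
opening: 0.222
grip_force: 30.0
t 12.65 pos [0.5298 0.0637 0.1424] head -1.3 tilt [-0.    -0.001 -1.   ] F [ 1.1 -0.7 -1. ] open 0.222 grip 30.0
shift units [-0.0018 -0.0066  0.0649] turn -0.0012 q [ 0.3   0.18 -0.51  1.84  0.1   1.15 -1.84]
top expected non-empty vector for x [0.6218 0.062 ]
side expected non-empty vector for x [0.483  0.0663]
```

View pics/c5.png

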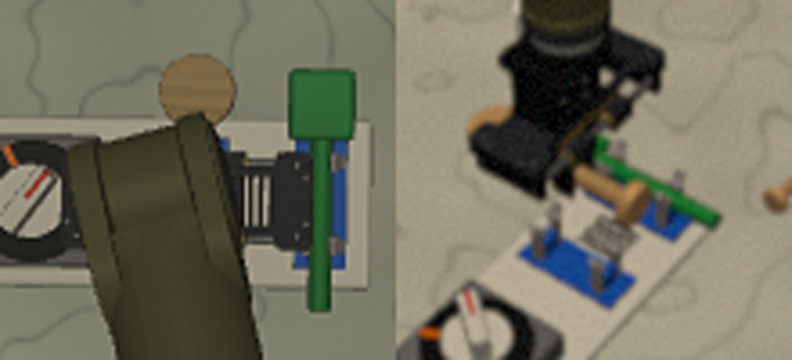

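Seen from above, the head at (197,90) in the crop agrees with the arm within 1 mm. Next I correct y and descend to just above the jaws.

```bash
python3 -m creep '[[-0.002,-0.0066,0.02,-0.001],[0,0,0.04,0],[0,0,0.04,0],[0,0,0.03,0],[0,0,0.02,0],[0,0,0,0],[0,0,0,0],[0,0,0,0]]';python3 go.py .529 .067 .0455 -1.2
```

```text
time: 13.55
eef_pos: [0.5297, 0.0686, 0.0684]
ee_rot: [-3.141, 0.03, -0.003]
ft_force: [-0.1, 0.5, -0.7]
opening: 0.218
grip_force: 30.0
t 13.55 pos [0.5297 0.0686 0.0684] head -1.1 tilt [ 0.002  0.    -1.   ] F [-0.1  0.5 -0.7] open 0.218 grip 30.0
shift units [-0.0015  0.0031  0.0459] turn 0.0011 q [ 0.27  0.26 -0.51  1.91  0.15  1.   -1.89]
```

```bash
python3 look.py pics/c6.png
```

```text
top expected non-empty vector for x [0.6213 0.0668]
side expected non-empty vector for x [0.483  0.0693]
```

View pics/c6.png

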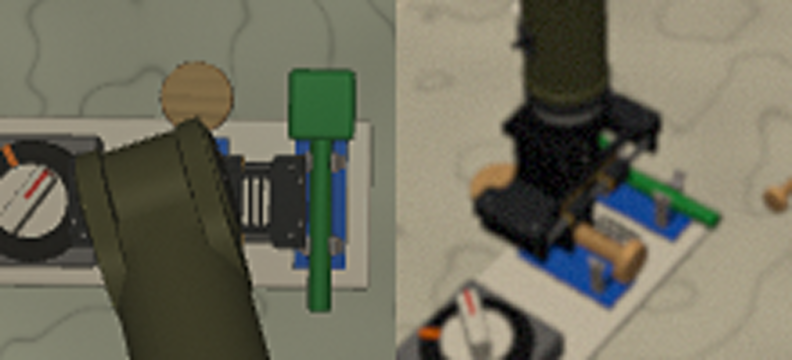

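The handle sits over the clip in both views. Pressing down now.

```bash
python3 -m creep '[[-0.001,0.0026,0,0.001],[0,0,0,0],[0,0,0.008,0],[0,0,0.008,0],[0,0,0.008,0],[0,0,0.008,0],[0,0,0,0],[0,0,0,0]]';python3 go.py .529 .067 .0455 -1.2
```

```text
time: 14.45
eef_pos: [0.5295, 0.0671, 0.0518]
ee_rot: [-3.141, 0.033, -0.004]
ft_force: [3.0, 0.0, -0.4]
opening: 0.221
grip_force: 30.0
t 14.45 pos [0.5295 0.0671 0.0518] head -1.2 tilt [ 0.002  0.    -1.   ] F [ 3.   0.  -0.4] open 0.221 grip 30.0
shift units [-0.0009  0.0002  0.0126] turn 0.0 q [ 0.27  0.29 -0.5   1.93  0.17  0.97 -1.9 ]
```

```bash
python3 -m creep '[[0,0,0.006,0],[0,0,0.006,0],[0,0,0,0],[0,0,0,0],[0,0,0,0],[0,0,0,0],[0,0,0,0],[0,0,0,0]]';python3 go.py .529 .067 .0455 -1.2
```

```text
time: 15.25
eef_pos: [0.5281, 0.0671, 0.0454]
ee_rot: [3.141, -0.033, -0.001]
ft_force: [0.1, -0.4, 2.0]
opening: 0.22
grip_force: 30.0
t 15.25 pos [0.5281 0.0671 0.0454] head -1.19 tilt [-0. -0. -1.] F [ 0.1 -0.4  2. ] open 0.22 grip 30.0
shift units [ 0.0017  0.0001 -0.0001] turn 0.0001 q [ 0.27  0.29 -0.5   1.93  0.17  0.96 -1.9 ]
```

```bash
python3 -m creep '[[0,0,0.004,0],[0,0,0.002,0],[0,0,0,0],[0,0,0,0],[0,0,0,0],[0,0,0,0],[0,0,0,0],[0,0,0,0]]';python3 go.py .529 .067 .0455 -1.2
```

```text
time: 16.05
eef_pos: [0.5283, 0.0671, 0.0451]
ee_rot: [3.14, -0.033, -0.001]
ft_force: [-7.5, -2.0, 23.4]
opening: 0.225
grip_force: 30.0
t 16.05 pos [0.5283 0.0671 0.0451] head -1.19 tilt [-0.001 -0.002 -1.   ] F [-7.5 -2.  23.4] open 0.225 grip 30.0
shift units [ 0.0015  0.0002 -0.0008] turn 0.0001 q [ 0.27  0.3  -0.5   1.93  0.17  0.96 -1.91]
```

It is seated on the saddles: 23 N with no further travel. I unload, open partly and retreat.

```bash
python3 -m creep '[[0,0,-0.005,0],[0,0,0,0],[0,0,0,0],[0,0,0,0],[0,0,0,0],[0,0,0,0],[0,0,0,0],[0,0,0,0]]' 0.2;python3 -m creep '[[0,0,-0.02,0],[0,0,-0.04,0],[0,0,-0.06,0],[0,0,-0.06,0],[0,0,-0.06,0],[0,0,0,0],[0,0,0,0],[0,0,0,0]]'; python3 go.py .5315 .2125 .15 -41
```

```text
time: 16.85
eef_pos: [0.5283, 0.0671, 0.045]
ee_rot: [3.141, -0.033, -0.0]
ft_force: [1.0, -0.3, 0.5]
opening: 0.595
grip_force: 0.0
time: 17.65
eef_pos: [0.5276, 0.0669, 0.1643]
ee_rot: [3.141, -0.033, -0.002]
ft_force: [-0.6, -0.3, -0.6]
opening: 0.601
grip_force: 0.0
t 17.65 pos [0.5276 0.0669 0.1643] head -1.2 tilt [-0.002 -0.    -1.   ] F [-0.6 -0.3 -0.6] open 0.601 grip 0.0
shift units [ 0.0017 -0.2912  0.0284] turn 0.4423 q [ 0.3   0.15 -0.52  1.82  0.08  1.19 -1.83]
```

```bash
python3 -m creep '[[0,0.09,0,0],[0,0.09,0,0],[0,0.09,0,0],[0,0.09,0,0],[0,0.09,0,0],[0,0,0,-0.095],[0,0,0,-0.095],[0,0,0,-0.095]]';python3 -m creep '[[0,0,0,-0.095],[0,0,0,-0.095],[0,0,0,-0.095],[0,0,0,-0.095],[0,0,0,-0.095],[0,0,0,-0.095],[0,0,0,-0.095],[0,0,0,-0.095]]'; python3 go.py .5315 .2125 .15 139
python3 - <<'E'
from seg import *
out=[]
for c,(u0,v0),k in (("top",(150,165),0),("side",(175,160),0)):
    p=cams.read_camera(c); print(c,brush(wood(p,.045,(.55,.067),.1)))
    for n in("free_clip_seat","dial_grip","dial_pointer","index_mark"):
        for d in place_of(n,p)[:2]: print(n,round(d["score"],2),cast(p,d["uv"],H[n])[:2])
    out.append(cv2.resize(p["img"][v0:v0+110,u0:u0+110],(400,400),interpolation=cv2.INTER_CUBIC))
cv2.imwrite("pics/c7.png",np.hstack(out))
E
```

```text
time: 18.45
eef_pos: [0.5226, -0.158, 0.1633]
ee_rot: [-3.067, -0.673, 0.004]
ft_force: [1.0, 0.4, -0.9]
opening: 0.6
grip_force: 0.0
time: 19.25
eef_pos: [0.5227, -0.1575, 0.1634]
ee_rot: [-2.156, -2.281, 0.002]
ft_force: [-0.6, -1.4, -0.2]
opening: 0.599
grip_force: 0.0
t 19.25 pos [ 0.5227 -0.1575  0.1634] head 93.22 tilt [-0.003  0.001 -1.   ] F [-0.6 -1.4 -0.2] open 0.599 grip 0.0
shift units [0.7379 0.0591 0.0277] turn -0.5087 q [ 0.69  0.18 -0.49  1.79  0.09  1.19  0.23]
top (array([0.5278, 0.0675]), np.float64(-1.3486085570941813), np.float64(0.19368263420219833))
free_clip_seat 0.78 [0.5287 0.0694]
dial_grip 0.74 [0.5411 0.2081]
dial_pointer 0.8 [0.5652 0.1948]
index_mark 0.88 [0.5658 0.2206]
index_mark 0.32 [0.5741 0.1873]
side (array([0.5259, 0.066 ]), np.float64(-1.6681587368293014), np.float64(0.20402986608542498))
free_clip_seat 0.58 [0.541  0.0716]
dial_grip 0.78 [0.534  0.2119]
dial_pointer 0.77 [0.562 0.194]
index_mark 0.95 [0.5662 0.2256]
```

View pics/c7.png

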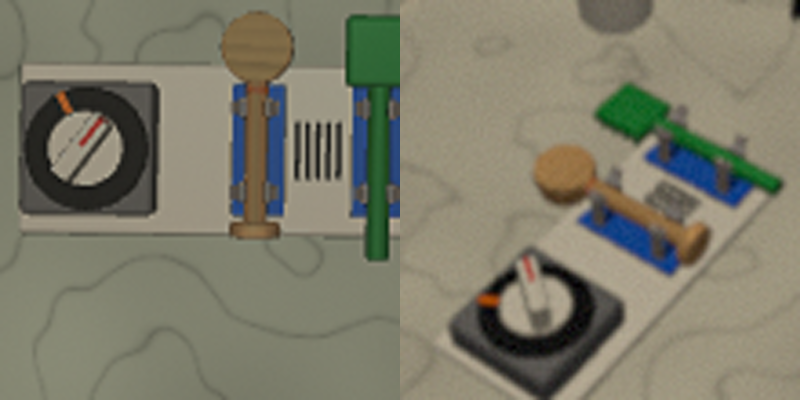

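The brush is home between the jaws (crop left (257,150)), and the networks and the segmentation agree. Next I measure the dial angles numerically.

```bash
cat > dial.py <<'E'
from seg import *
C=np.array([.532,.2122])
def ang(v): return np.degrees(np.arctan2(v[1],v[0]))
for c in("top","side"):
    p=cams.read_camera(c); Rm=R.from_rotvec(p["rotation"]).as_matrix(); p["rotation"]=Rm
    hsv=cv2.cvtColor(p["img"],cv2.COLOR_BGR2HSV).astype(int); h,s,v=hsv[...,0],hsv[...,1],hsv[...,2]
    u,w=proj(p,[*C,.06]).astype(int); roi=np.zeros(h.shape,bool); roi[w-22:w+23,u-22:u+23]=1
    org=roi&(h>=8)&(h<=18)&(s>150)&(v>90); red=roi&((h<=5)|(h>=172))&(s>95)&(v>70)
    def pts(m,z): return np.array([cast(p,(b,a),z)[:2] for a,b in zip(*np.nonzero(m))]),s[m].astype(float)
    O,wo=pts(org,.05); Q,wr=pts(red,.085)
    if len(O): oc=np.average(O,0,wo); print(c,"orange",len(O),oc,"ang",ang(oc-C),"r",np.linalg.norm(oc-C))
    if len(Q)>2:
        rc=np.average(Q,0,wr); wv,V=np.linalg.eigh(np.cov((Q-rc).T)); print(c,"red",len(Q),rc,"ang from C",ang(rc-C),"r",np.linalg.norm(rc-C),"pca",ang(V[:,1]*np.sign(V[:,1]@(rc-C))))
E
python3 dial.py
```

```text
top orange 13 [0.572  0.2297] ang 23.661254842305087 r 0.04365602798466082
top red 13 [0.546  0.2025] ang from C -34.64297636000208 r 0.016979826989340824 pca -36.73147651192163
side orange 16 [0.5716 0.2313] ang 25.76380531135248 r 0.04393318909770864
side red 7 [0.5475 0.2013] ang from C -35.048171174234966 r 0.01891448744614819 pca -39.71610008000126
```

```bash
python3 -m creep '[[0,0,0,-0.09],[0,0,0,-0.09],[0,0,0,-0.09],[0,0,0,-0.09],[0,0,0,-0.09],[0,0,0,-0.059],[0,0,0,0],[0,0,0,0]]'; python3 go.py .532 .2122 .13 139
```

```text
time: 20.65
eef_pos: [0.5237, -0.1579, 0.1651]
ee_rot: [1.113, 2.938, -0.0]
ft_force: [-0.3, 0.4, 0.5]
opening: 0.597
grip_force: 0.0
t 20.65 pos [ 0.5237 -0.1579  0.1651] head 138.52 tilt [ 0. -0. -1.] F [-0.3  0.4  0.5] open 0.597 grip 0.0
shift units [0.4779 0.5655 0.0701] turn -0.0054 q [ 0.76  0.19 -0.57  1.79  0.11  1.2   1.  ]
```

```bash
python3 -m creep '[[0.03,0.035,0,0],[0.06,0.071,0,0],[0.06,0.071,0,0],[0.06,0.071,0,0],[0.06,0.071,0,0],[0.06,0.071,0,0],[0.06,0.071,0,0],[0.06,0.071,0,0]]';python3 -m creep '[[0.028,0.0335,0,0],[0,0,0.01,-0.038],[0,0,0.03,0],[0,0,0.03,0],[0,0,0,0],[0,0,0,0],[0,0,0,0],[0,0,0,0]]'; python3 go.py .532 .2122 .071 142
```

```text
time: 21.45
eef_pos: [0.5304, 0.1921, 0.1653]
ee_rot: [1.112, 2.937, -0.0]
ft_force: [-0.1, -0.8, 0.3]
opening: 0.596
grip_force: 0.0
time: 22.25
eef_pos: [0.5315, 0.2122, 0.1306]
ee_rot: [1.022, 2.97, 0.001]
ft_force: [-0.2, 0.2, 0.8]
opening: 0.599
grip_force: 0.0
t 22.25 pos [0.5315 0.2122 0.1306] head 142.03 tilt [ 0.001  0.    -1.   ] F [-0.2  0.2  0.8] open 0.599 grip 0.0
shift units [-0.0008  0.0005  0.1193] turn 0.0004 q [ 0.25  0.33 -0.79  1.76  0.26  1.16  0.29]
```

Descend and grip the bar, waiting for closure.

```bash
python3 -m creep '[[0,0,0.02,0],[0,0,0.04,0],[0,0,0.04,0],[0,0,0.019,0],[0,0,0,0],[0,0,0,0],[0,0,0,0],[0,0,0,0]]'; python3 go.py .532 .2122 .071 142; python3 -m creep '[[0,0,0,0],[0,0,0,0],[0,0,0,0],[0,0,0,0],[0,0,0,0],[0,0,0,0],[0,0,0,0],[0,0,0,0]]' -1; python3 -m creep '[[0,0,0,0],[0,0,0,0],[0,0,0,0],[0,0,0,0],[0,0,0,0],[0,0,0,0],[0,0,0,0],[0,0,0,0]]'; python3 go.py .532 .2122 .071 204.5
```

```text
time: 23.05
eef_pos: [0.5312, 0.2124, 0.0708]
ee_rot: [1.02, 2.971, 0.0]
ft_force: [-0.2, 0.2, -0.4]
opening: 0.6
grip_force: 0.0
t 23.05 pos [0.5312 0.2124 0.0708] head 142.08 tilt [ 0.001  0.    -1.   ] F [-0.2  0.2 -0.4] open 0.6 grip 0.0
shift units [-0.0015  0.0007 -0.0004] turn 0.0009 q [ 0.22  0.4  -0.77  1.81  0.32  1.06  0.24]
time: 23.85
eef_pos: [0.5315, 0.2129, 0.0706]
ee_rot: [1.02, 2.971, 0.002]
ft_force: [3.3, 2.6, -1.9]
opening: 0.206
grip_force: 30.0
time: 24.65
eef_pos: [0.5314, 0.2129, 0.0706]
ee_rot: [1.02, 2.971, 0.002]
ft_force: [4.4, 3.5, -3.6]
opening: 0.205
grip_force: 30.0
t 24.65 pos [0.5314 0.2129 0.0706] head 142.09 tilt [ 0.001  0.001 -1.   ] F [ 4.4  3.5 -3.6] open 0.205 grip 30.0
shift units [-0.0018 -0.0005 -0.0008] turn -0.6934 q [ 0.22  0.4  -0.77  1.81  0.32  1.06  0.24]
```

```bash
python3 -m creep '[[0,0,0,-0.08],[0,0,0,-0.09],[0,0,0,-0.09],[0,0,0,-0.09],[0,0,0,-0.09],[0,0,0,-0.09],[0,0,0,-0.09],[0,0,0,-0.0734]]'; python3 -m creep '[[0,0,0,0],[0,0,0,0],[0,0,0,0],[0,0,0,0],[0,0,0,0],[0,0,0,0],[0,0,0,0],[0,0,0,0]]'; python3 go.py .532 .2122 .071 204.5
```

```text
time: 25.45
eef_pos: [0.5313, 0.2115, 0.0706]
ee_rot: [0.674, -3.069, 0.002]
ft_force: [2.4, 0.3, -1.9]
opening: 0.203
grip_force: 30.0
time: 26.25
eef_pos: [0.5313, 0.2115, 0.0706]
ee_rot: [0.665, -3.07, 0.002]
ft_force: [2.8, -4.0, 1.7]
opening: 0.203
grip_force: 30.0
t 26.25 pos [0.5313 0.2115 0.0706] head -155.55 tilt [ 0.    -0.001 -1.   ] F [ 2.8 -4.   1.7] open 0.203 grip 30.0
shift units [-0.0019  0.0006 -0.0009] turn -4.0005 q [ 0.37  0.48 -0.97  1.81  0.44  1.09  1.24]
```

```bash
python3 -m creep '[[0,0,0,0],[0,0,0,0],[0,0,0,0],[0,0,0,0],[0,0,0,0],[0,0,0,0],[0,0,0,0],[0,0,0,0]]' 0.2; python3 -m creep '[[0,0,-0.03,0],[0,0,-0.08,0],[0,0,-0.08,0],[0,0,-0.04,0],[0.03,-0.066,0,0],[0.037,-0.08,0,0],[0.037,-0.08,0,0],[0.037,-0.08,0,0]]';  python3 -m creep '[[0.037,-0.08,0,0],[0.037,-0.08,0,0],[0.037,-0.08,0,0],[0.037,-0.08,0,0],[0.037,-0.08,0,0],[0,0,0,0],[0,0,0,0],[0,0,0,0]]';python3 dial.py
python3 - <<'E'
from seg import *
out=[]
for c,(u0,v0) in (("top",(150,165)),("side",(175,160))):
    p=cams.read_camera(c); print(c,brush(wood(p,.045,(.55,.067),.1)))
    out.append(cv2.resize(p["img"][v0:v0+110,u0:u0+110],(400,400),interpolation=cv2.INTER_CUBIC))
cv2.imwrite("pics/c8.png",np.hstack(out))
E
```

```text
time: 27.05
eef_pos: [0.531, 0.2123, 0.0705]
ee_rot: [0.666, -3.07, 0.0]
ft_force: [0.2, -0.1, 0.6]
opening: 0.595
grip_force: 0.0
time: 27.85
eef_pos: [0.5303, 0.0426, 0.1868]
ee_rot: [-0.668, 3.068, -0.002]
ft_force: [0.9, -0.4, 0.1]
opening: 0.6
grip_force: 0.0
time: 28.65
eef_pos: [0.5294, -0.1747, 0.1863]
ee_rot: [-0.669, 3.069, 0.0]
ft_force: [-0.5, 0.2, 0.2]
opening: 0.598
grip_force: 0.0
top orange 14 [0.5724 0.2302] ang 24.028064309650958 r 0.04422547889883153
top red 13 [0.5488 0.2192] ang from C 22.664077637770934 r 0.018216507626165362 pca 26.549159119978146
side orange 17 [0.5712 0.2312] ang 25.78901260853148 r 0.04356049611476426
side red 4 [0.5514 0.2213] ang from C 25.06455803402448 r 0.02138206673676495 pca 34.646389480818556
top (array([0.5278, 0.0675]), np.float64(-1.3486085570941813), np.float64(0.19368263420219833))
side (array([0.5258, 0.0661]), np.float64(-1.3937984741925944), np.float64(0.20424347041264418))
```

View pics/c8.png

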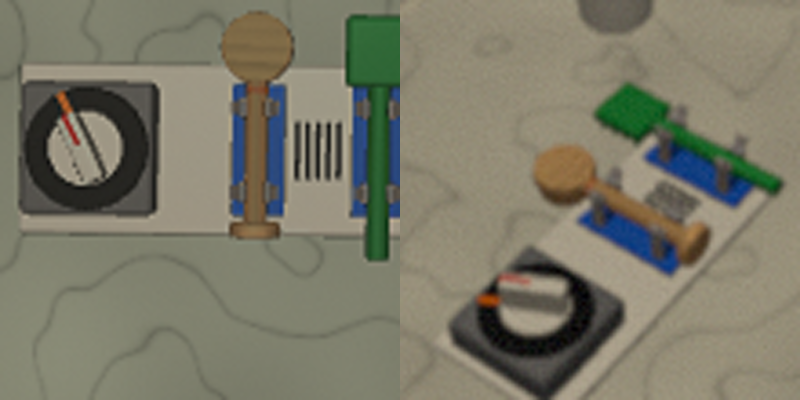

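The red pointer line (crop left (68,128)) runs into the orange mark (64,102), within about 1–2°. The ring hasn't moved, the brush is home, and the arm is clear.

```bash
python3 -c "
from plant import ctrl
print(ctrl.sign_off())"
```

```text
the job is handed in; nothing more can be done
None
```

The brush is snapped home in the empty clip, bristles down; the dial's pointer measures within about 2° of the orange mark; and the job was handed in at about 29 s with the arm clear (my first grip closed on nothing and was redone; the brush did not move).

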